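# Pin the retaining bar of a battery cradle

## Task

Lock the battery into its charging cradle: swing the retaining bar shut so that the hole in its end knuckle comes over the hole in the cradle's lug, and put the hinge pin (the one with the tall round knob) from the rack down through both, fully home with its collar on the bar. The lug is bolted in slots, so find its hole by feel and never force the pin; leave the battery and the other things on the bench where they are.

Things in the scene. Friction and masses are not known exactly. Their poses are not given: they have to be found in the camera images.
- pin: the steel hinge pin, upright in one of the three holes of the rack (any of them). Origin at the centre of its lower tip, z up along it. Shank 12 mm diameter, 50 mm long, the lowest 2 mm tapered to 9 mm diameter; then a collar 26 mm diameter, 5 mm thick (50 to 55 mm above the tip); then a round knob 18 mm diameter, 40 mm tall (55 to 95 mm above the tip), to hold it by. About 90 g, loose.
- rack: aluminium block, 170 x 50 x 55 mm tall, fixed to the bench; origin at the centre of its underside. Three upright 15 mm holes in a row along its x axis, at x = -55, 0 and +55 mm; each holds one pin whose collar or head rests on the top.
- cradle: grey steel cradle holding the battery, fixed; origin on the bench under the middle of the closed bar, x pointing from bar to battery, y along the closed bar from lug to pivot. The tray covers x = 18 to 128 mm, y = -95 to 95 mm, walls 30 mm high; its cheek beside the lug (y = -95 to -89, x = -60 to 128 mm) is 42 mm high. Under the lug is free space down to the bench.
- bar (a joint): angle of the retaining bar in rad: 0 when it lies along the cradle's y axis, positive when open (its end knuckle swings to the cradle's -x, away from the battery); it can go from -0.12 to 0.9. It swings level about an upright axis, starts open, stays where it is left, and takes about 1 N at its end to move. It has no stop or catch at the closed position.
- eye (a point): centre of the hole in the bar's end knuckle, at its top face, 67 mm above the bench. The hole is upright, 13.5 mm diameter, through the 34 x 34 x 18 mm knuckle (its underside 49 mm above the bench). It moves with the bar, on a circle of 230 mm radius about pivot.
- pivot (a point): the bar's pivot axis, at the height of the bar's top face; fixed on the cradle at x = 0, y = 105 mm of the cradle.
- battery: motorcycle battery, 89 x 152 x 104 mm tall, 3 kg, standing in the cradle, light case with a dark top; origin at the centre of its underside.
- bolt: another pin in the rack, not wanted: squat hexagonal head 30 mm wide, 12 mm high, no knob; origin at the centre of its lower tip, 50 mm below the head.
- rod: another pin in the rack, not wanted: collar 26 mm with a thin 8 mm stem, 20 mm tall, on it; origin at the centre of its lower tip, 50 mm below the collar.
- meter: black hand-held multimeter lying on the bench, 150 x 78 x 40 mm; origin at the centre of its underside.
- battery2: a second battery of the same size, all dark, on the bench; origin at the centre of its underside.
- screwdriver: screwdriver lying on the bench.
- wrench: wrench lying on the bench.
- jar: jar with a white lid, 60 mm diameter, 75 mm tall, on the bench; origin at the centre of its underside.
- lug_mark (a point): mark at the front end of the lug's slots, at the lug's top face (45 mm above the bench, 4 mm below the bar's knuckle); cradle x = -19, y = -125 mm. The lug is a level plate, 90 mm (cradle x) by 34 mm (y), 15 mm thick, with a 13.5 mm through hole at its centre, clamped in the slots, so the hole lies 4 to 34 mm from the mark towards the cradle's +x (not reported), not off it in y. It does not give.
Mind the look-alikes: they are no part of the job. Leave any orange or purple look-alike of the pin alone.

How it is judged (in metres and radians):
At the end, for the whole second after the job is handed in: The hinge pin stands upright (within 0.08 rad) through the bar's knuckle and the lug, its tip less than 20 mm above the bench (17 mm is fully home), its axis within 4 mm of the knuckle's hole; the bar is shut (within 0.08 rad of zero) and all is at rest (z of pin in the frame of cradle below 0.02 m and horizontal distance between pin and eye below 0.004 m and angle between pin's own z axis and vertical below 0.08 rad and value of joint bar between -0.08 and 0.08 rad and linear speed of pin below 0.02 m/s and velocity of joint bar between -0.05 and 0.05 rad/s); the robot touches nothing.
It fails at once if the pin is forced: it presses on the bar, lug or cradle with more than 35 N (contact force between pin and cradle above 35 N).
It fails at once if the battery in the cradle is shifted by more than 10 mm (distance of battery from where it was at the start of the episode above 0.01 m).
It fails at once if another pin is taken from the rack or a bystander is shifted by more than 30 mm (distance of any of bolt, rod, meter, battery2, screwdriver, wrench, jar from where it was at the start of the episode above 0.03 m).
It also fails if it takes over 61 s, if anything falls off the work surface, if the arm or the gripper's body presses on something with over 40 N, if the wrist force passes 120 N, or if a joint passes its speed limit or range.

## Robot

A 6-joint arm with a two-finger parallel gripper is mounted at the origin on the work surface. World frame = base frame: x ahead of the robot, y to its left, z up, the work surface at z = 0. Lengths are in m, angles in degrees, forces in N, time in s.
With the tool pointing down it reaches from about 0.4 to 0.825 m from the base axis. Payload 7 kg.
Tool frame: the origin (TCP) lies at the very end of the fingers, on their centre line; the grasp point (between the pads) lies 19 mm behind it; z points along the fingers, y is the line along which they close (so a half turn about z gives the same grasp; the last joint's range is limited). The gripper opens to 88 mm and grips with 3 to 60 N. Pads are 19 mm wide; open, the fingers measure 130 mm over their backs; the gripper's body (78 mm by 193 mm) begins 47 mm behind the grasp point.
Start: joints at [-48.18, 20.546, 0.682, 0, -70.136, -16.507], TCP at [0.289, -0.61, 0.227] pointing down, gripper open.
Joint ranges: [-176.03, 176.03], [-82.01, 121.73], [-58.28, 71.71], [-173.87, 95.51], [-174.79, -0.11], [-173.66, 173.66]. Speed limits (degrees/s): [136.94, 136.94, 172.46, 180, 180, 180].

## Interface

Orientations are given as [roll, pitch, yaw] about the fixed x, y, z axes, in that order (R = Rz(yaw) Ry(pitch) Rx(roll)).
In Python, from plant import r gives the robot as it stands. The module is installed in compiled form; this text tells all that it offers.
- The arm moves only by the tool jog_arm, never from a script. Its arguments are lists of equal length, an entry for each row: "travel": the shift along the tool's x, y, z each as a share of 50 cm, from -1 to 1, a list of three; "dr": the turn, a rotation vector about the tool's x, y, z each as a share of 360 degrees, from -1 to 1, a list of three; "claw": the opening, from 0 (shut) to 1 (fully open). A call has exactly 10 rows; each row is the pose to reach, as a shift and turn from the pose commanded when the call began, along the tool's axes at that moment, turning the shorter way round; what a row does not reach only later rows make up. A row lasts 1/8 s, in which the tool goes at most 62.5 mm and 10.7 degrees, less where a joint would pass 70% of its speed; a pose out of reach is approached as far as the arm can. A call with a number of a shift or a turn outside -1 to 1 is refused whole. A call with a gripper value outside its range is refused whole. The fingers move at their own pace and stop on an object; "newtons" is the grip in N (left out, the last holds). Time passes only in rows, so rows that repeat a pose let the fingers close, or fill a call up. It gives the time, the measured TCP pose, the force, the opening and the grip force at its end, in the units of the state.
- r.get_state(): the state, without advancing time (a new reading comes with each control period).
- r.capture(name): name is "scene" or "top" or "wrist"; returns a dict with "pixels" (420x560x3 uint8, red, green, blue), "range_z" (420x560 float32, m along the optical axis (not along the pixel's ray), 0 where there is no reading), "fx", "fy", "cx", "cy" (pixels), "dist_coeffs" ([k1, k2, p1, p2, k3] as OpenCV has them; the pictures are not rectified), "position" and "attitude" of the camera in the world; the wrist camera has in their place "hand_eye" (4x4, takes a point from camera to tool coordinates, whose origin is the TCP and whose axes are the flange's). Camera axes: x right, y up, looking along -z (the intrinsics and any distortion apply to the point x, -y, -z); pixel columns grow to the right and rows downward; lengths in m; the calibration is good to about 2 mm. A picture is of the moment at which its call begins: read the wrist's pose just before it.
- r.close_job(): hands the job in; it is judged then, once.
Trained networks look in the newest picture that a camera, given by its name, has taken for a name from the list of things; names that differ only in an ending like _2 or _b are one class to them, and where a whole thing is asked for, a point or a joint stands for the part that bears it (a point fixed in the world has none). Each returns a list of dicts, best first, with "conf" (0 to 1); they miss things now and then, are a little off and sometimes report something else, mostly with a low value. They report only what shows in the picture. A call takes as long as a camera call. They do not tell look-alikes from the thing itself.
- r.boxes_of(name, camera): "extent" ([left, top, right, bottom] in pixels, round what is visible of it).
- r.regions_of(name, camera): "pixels" (420x560 bool, what is visible of it) and "extent" ([left, top, right, bottom] in pixels, round what is visible of it).
- r.tip_of(name, camera): "at" ([column, row] in pixels: a listed point, or the origin of a listed thing).
The state is a dict: "time_s": time; "joints": joint angles; "qd": joint speeds; "joint_torque": joint torques, N m; "tcp_pos": TCP position; "eef_rot": TCP orientation; "contact_force": force on the tool from outside, world axes, zero at the start; "moment": the same for the moment, N m; "gripper_width": finger opening in m; "gripper_force": force on a finger pad.
Only numpy, scipy, OpenCV 4.12 (cv2) and the standard library are available. Lean on these libraries where they do the work, as an engineer would, in place of code of your own. Each camera call takes 0.05 s, during which the arm holds its last target. There are 200 camera calls.

## Working session

There is one attempt and no reset: what is moved stays moved. The work goes in short steps, Python scripts to look and compute and a tool call to move; the robot and the scene stay as the last step left them, time stands still between calls to the robot, and variables do not carry over. Pictures are saved under pics/ and viewed, at most 10 in all, crops included, and the job is handed in when it is done.

Besides the shell and the picture viewer there is one more tool, called after ">>>" as a command line: name --argument value ..., lists and objects as JSON in quotes. jog_arm: Moves the arm, as the interface text tells. Its arguments: {"type":"object","properties":{"travel":{"type":"array"},"dr":{"type":"array"},"claw":{"type":"array"},"newtons":{"type":"number"}},"required":["travel","dr","claw"]}

```bash
mkdir -p pics
cat > h.py <<'E'
import numpy as np, cv2
from scipy.spatial.transform import Rotation as R
from plant import r
def pose(s=None):
    s=s or r.get_state(); T=np.eye(4); T[:3,:3]=R.from_euler('xyz',s['eef_rot'],degrees=True).as_matrix(); T[:3,3]=s['tcp_pos']; return T
def campose(c,T=None):
    if 'hand_eye' in c: return T@np.array(c['hand_eye'])
    M=np.eye(4); a=np.array(c['attitude'])
    M[:3,:3]= a if a.shape==(3,3) else R.from_euler('xyz',a,degrees=True).as_matrix()
    M[:3,3]=c['position']; return M
def K(c): return np.array([[c['fx'],0,c['cx']],[0,c['fy'],c['cy']],[0,0,1]])
def ray(c,M,uv):
    p=cv2.undistortPoints(np.array(uv,float).reshape(-1,1,2),K(c),np.array(c['dist_coeffs'],float)).reshape(-1,2)
    d=np.c_[p[:,0],-p[:,1],-np.ones(len(p))]
    return d@M[:3,:3].T
def at_z(c,M,uv,z):
    d=ray(c,M,uv); return M[:3,3]+d*((z-M[2,3])/d[:,2])[:,None]
def at_depth(c,M,uv,dep): return M[:3,3]+ray(c,M,uv)*np.array(dep).reshape(-1,1)
def proj(c,M,X):
    q=(np.atleast_2d(X)-M[:3,3])@M[:3,:3]
    return cv2.projectPoints((q*[1,-1,-1]).reshape(-1,1,3),np.zeros(3),np.zeros(3),K(c),np.array(c['dist_coeffs'],float))[0].reshape(-1,2)
def cloud(c,M):
    h,w=c['range_z'].shape; v,u=np.mgrid[:h,:w]
    return at_depth(c,M,np.c_[u.ravel(),v.ravel()],c['range_z'].ravel()).reshape(h,w,3)
def save(n,img,s=1): cv2.imwrite('pics/'+n,cv2.resize(img,None,fx=s,fy=s)[:,:,::-1])
E
python3 - <<'E'
from h import *
for n in ['scene','top']:
    c=r.capture(n); M=campose(c); save(n+'0.png',c['pixels'],1.4)
    np.savez(n+'.npz',**{k:v for k,v in c.items()})
    print(n,c['position'],c['attitude'],c['fx'])
    for t in ['pin','rack','cradle','bar','eye','pivot','lug_mark','bolt','rod','battery']:
        print(t,[(np.round(b['at'],1).tolist(),round(b['conf'],2)) for b in r.tip_of(t,n)] , [(np.round(b['extent']).tolist(),round(b['conf'],2)) for b in r.boxes_of(t,n)])
print(r.get_state())
E
```

```text
scene [ 0.90703916 -0.67792644  0.89019028] [42.91550055  0.54567177 26.62287862] 412.9643096859
pin [([154.1, 334.4], 0.74), ([129.8, 294.0], 0.68), ([195.1, 279.0], 0.68), ([159.7, 297.8], 0.61)] [([149.0, 273.0, 167.0, 292.0], 0.62), ([141.0, 308.0, 160.0, 336.0], 0.6), ([119.0, 273.0, 134.0, 299.0], 0.5), ([280.0, 271.0, 346.0, 361.0], 0.47)]
rack [([177.4, 312.3], 0.8)] [([142.0, 279.0, 215.0, 333.0], 0.75)]
cradle [([302.0, 221.2], 0.55), ([324.3, 229.5], 0.3), ([195.9, 234.4], 0.17)] [([248.0, 180.0, 324.0, 228.0], 0.67), ([248.0, 181.0, 360.0, 263.0], 0.62)]Traceback (most recent call last):
  File "<stdin>", line 7, in <module>
ValueError: it knows: battery, bolt, cradle, eye, jar, lug_mark, meter, pin, pivot, rack, rod, screwdriver, wrench
```

Run:
```python
from h import *
for n in ['scene','top']:
    c=r.capture(n); M=campose(c); save(n+'0.png',c['pixels'],1.4)
    np.savez(n+'.npz',**{k:v for k,v in c.items()})
    print(n,c['position'],c['attitude'],c['fx'])
    for t in ['pin','rack','cradle','eye','pivot','lug_mark','bolt','rod','battery']:
        print(t,[(np.round(b['at'],1).tolist(),round(b['conf'],2)) for b in r.tip_of(t,n)] , [(np.round(b['extent']).tolist(),round(b['conf'],2)) for b in (r.boxes_of(t,n) if t not in('pivot','lug_mark') else [])])
print(r.get_state())
```

```text
scene [ 0.90703916 -0.67792644  0.89019028] [42.91550055  0.54567177 26.62287862] 412.9643096859
pin [([154.8, 334.1], 0.68), ([132.0, 293.9], 0.65), ([158.9, 295.5], 0.56), ([192.8, 278.2], 0.45)] [([142.0, 277.0, 215.0, 334.0], 0.61), ([118.0, 272.0, 135.0, 297.0], 0.56), ([183.0, 253.0, 193.0, 277.0], 0.54), ([140.0, 308.0, 160.0, 338.0], 0.5), ([152.0, 275.0, 167.0, 293.0], 0.42)]
rack [([180.6, 310.1], 0.84)] [([245.0, 154.0, 266.0, 182.0], 0.27)]
cradle [([305.7, 221.5], 0.59)] [([245.0, 180.0, 358.0, 263.0], 0.92), ([301.0, 188.0, 354.0, 249.0], 0.28)]
eye [([257.8, 219.6], 0.6)] [([251.0, 179.0, 325.0, 229.0], 0.66)]
pivot [([320.8, 185.8], 0.96)] []
lug_mark [([279.0, 242.3], 0.68), ([325.1, 231.5], 0.47)] []
bolt [([196.8, 319.3], 0.46), ([253.9, 220.5], 0.38)] []
rod [([277.3, 242.2], 0.73), ([339.7, 152.3], 0.68)] [([244.0, 180.0, 325.0, 225.0], 0.71), ([305.0, 186.0, 355.0, 250.0], 0.34)]
battery [([324.5, 227.8], 0.92), ([313.7, 323.7], 0.68), ([306.8, 223.7], 0.18)] [([302.0, 188.0, 355.0, 250.0], 0.66), ([280.0, 271.0, 345.0, 358.0], 0.62)]
top [0.31700503 0.01345102 
[... 899 characters left out ...]
], 0.48)]
{'time_s': 2.05, 'joints': array([-4.81805631e+01,  2.05480369e+01,  6.84184376e-01,  1.08500287e-03,
       -7.01361617e+01, -1.65062587e+01]), 'qd': array([-0.04120451, -0.04751918, -0.02133472,  0.08026603,  0.01115049,
        0.02764638]), 'joint_torque': array([ 1.01053352e-04, -5.82366443e+01,  2.93288934e+01,  7.00243682e+00,
        1.23488973e-02, -2.90488504e-05]), 'tcp_pos': array([ 0.28858306, -0.61020121,  0.22656266]), 'eef_rot': array([-1.79999724e+02, -9.82459120e-04, -1.54686453e+02]), 'contact_force': array([ 1.09205572,  0.58984838, -0.24432652]), 'moment': array([ 0.04204079, -0.02383713,  0.01753467]), 'gripper_force': 0.0, 'gripper_width': 0.0874361937940093}
```

View pics/scene0.png

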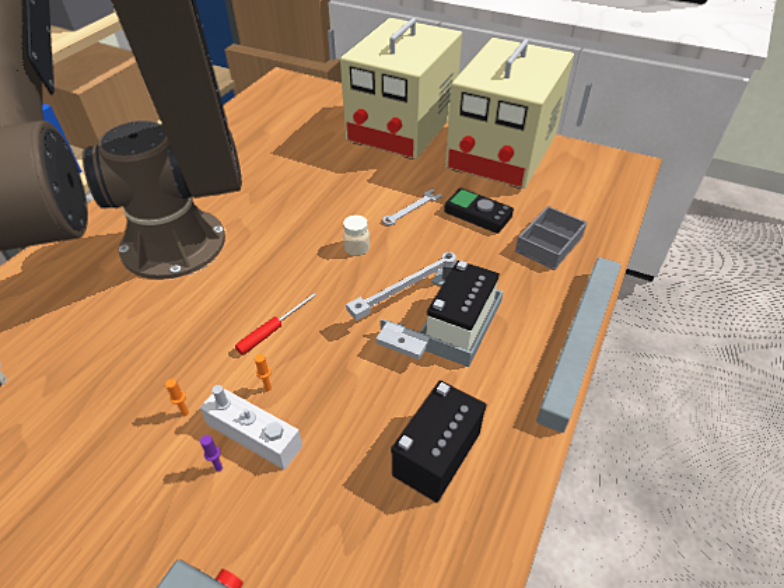

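View pics/top0.png

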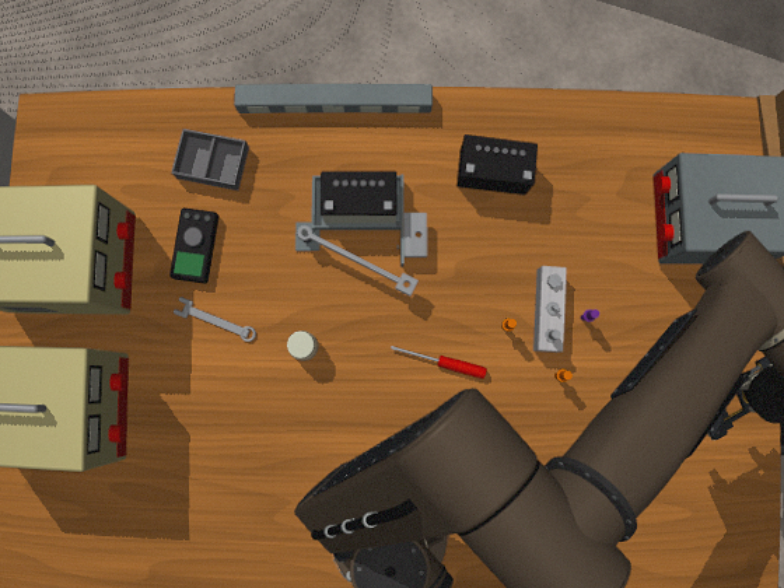

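The scene picture shows the pin candidates, given here in native scene pixels:
- steel knob in the rack's near hole (156,283)
- orange look-alikes (125,282) and (187,266)
- purple look-alike (150,321)
- rod (176,296)
- bolt (194,308)

By the description, the wanted pin is the steel knob in the rack. In the top view it is at about (396,240). The lug hole shows at about (299,167).

Run:
```python
from h import *
L=lambda n:{k:v for k,v in np.load(n+'.npz',allow_pickle=True).items()}
c=L('top');M=campose(c)
for n,uv,z in [('pin top',(397,239.5),.1),('rod',(396,221),.08),('bolt',(396,202),.067),('eye',(289.5,204),.067),('pivot',(217.5,166.5),.067),('lughole',(299,167),.045),('lugmark',(298.2,174.8),.045),('orange1',(364,231),.095),('orange2',(403,269),.095),('purple',(422,225),.095)]:
    print(n,at_z(c,M,uv,z)[0].round(4), c['range_z'][int(uv[1]),int(uv[0])])
P=cloud(c,M)
for u,v in [(397,239),(390,230),(289,204),(299,160),(255,137)]: print(u,v,P[v,u].round(3))
im=c['pixels'];sc=L('scene')['pixels']
a=cv2.resize(im[110:290,200:440],None,fx=3,fy=3);save('crop1.png',a)
b=cv2.resize(sc[240:345,110:230],None,fx=5,fy=5);save('crop2.png',b)
```

```text
pin top [ 0.4039 -0.3245  0.1   ] 1.4553797
rod [ 0.4564 -0.3276  0.08  ] 1.5061573
bolt [ 0.5112 -0.3321  0.067 ] 1.5027876
eye [ 0.505  -0.0326  0.067 ] 1.568644
pivot [0.6105 0.1694 0.067 ] 1.5031667
lughole [ 0.614  -0.0605  0.045 ] 1.5845505
lugmark [ 0.5915 -0.0581  0.045 ] 1.5292416
orange1 [ 0.4278 -0.2347  0.095 ] 0.0
orange2 [ 0.3237 -0.3407  0.095 ] 1.4447947
purple [ 0.4438 -0.3971  0.095 ] 1.4662821
397 239 [ 0.405 -0.325  0.098]
390 230 [ 0.434 -0.316  0.051]
289 204 [ 0.514 -0.033 -0.003]
299 160 [ 0.634 -0.06   0.048]
255 137 [0.689 0.064 0.095]
```

View pics/crop2.png

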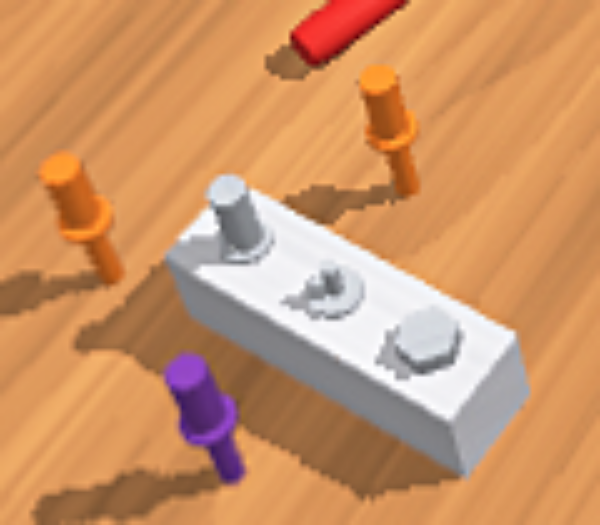

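The crop confirms that the steel pin with the tall round knob is in the rack's near-robot hole (crop (235,215)). The rod and the bolt are beside it, and the coloured ones stand loose on the bench.

```bash
cat >> h.py <<'E'
def delta(p,yaw,T=None):
    T=pose() if T is None else T
    Rt=R.from_euler('xyz',[180,0,yaw],degrees=True)
    return ((T[:3,:3].T@(np.array(p)-T[:3,3]))/.5).round(4), ((R.from_matrix(T[:3,:3].T)*Rt).as_rotvec(degrees=True)/360).round(4)
E
python3 - <<'E'
from h import *
print(delta([.404,-.3245,.2],180), delta([.404,-.3245,.2],0))
c=r.capture('wrist'); print(np.round(c['hand_eye'],3),c['fx'],c['cx'],c['cy'])
E
```

```text
(array([-0.453 ,  0.4178,  0.0531]), array([-0.    , -0.    ,  0.0703])) (array([-0.453 ,  0.4178,  0.0531]), array([ 0.    , -0.    , -0.4297]))
[[ 0.001  0.965  0.261  0.069]
 [ 1.    -0.001 -0.001 -0.   ]
 [-0.     0.261 -0.965 -0.158]
 [ 0.     0.     0.     1.   ]] 341.07424573356434 280.32722530184617 209.58785636621676
```

>>> jog_arm --travel '[[-0.2, 0.2, 0], [-0.453, 0.418, 0.04], [-0.453, 0.418, 0.04], [-0.453, 0.418, 0.04], [-0.453, 0.418, 0.04], [-0.453, 0.418, 0.04], [-0.453, 0.418, 0.04], [-0.453, 0.418, 0.04], [-0.453, 0.418, 0.04], [-0.453, 0.418, 0.04]]' --dr '[[0, 0, 0.03], [0, 0, 0.0703], [0, 0, 0.0703], [0, 0, 0.0703], [0, 0, 0.0703], [0, 0, 0.0703], [0, 0, 0.0703], [0, 0, 0.0703], [0, 0, 0.0703], [0, 0, 0.0703]]' --claw '[0.6, 0.6, 0.6, 0.6, 0.6, 0.6, 0.6, 0.6, 0.6, 0.6]' --newtons 40

```text
time_s: 3.35
tcp_pos: [0.4035, -0.3251, 0.2064]
eef_rot: [180.0, -0.0, 179.9]
contact_force: [-0.1, -0.7, -1.0]
gripper_width: 0.0527
gripper_force: 0.0
```

Run:
```python
from h import *
s=r.get_state();T=pose(s);c=r.capture('wrist');M=campose(c,T);save('w1.png',c['pixels'],1.2)
P=cloud(c,M); print(s['time_s'],s['tcp_pos'],s['eef_rot'],s['gripper_width'])
m=(P[...,2]>.092)&(P[...,2]<.106)&(c['range_z']>0)
m&=np.hypot(P[...,0]-.404,P[...,1]+.3245)<.025
v,u=np.nonzero(m);print(m.sum(),P[m].mean(0),(P[m].min(0)+P[m].max(0))/2,u.mean(),v.mean())
print(proj(c,M,[.404,-.3245,.1]))
g=c['pixels'];cn=m.astype(np.uint8)
print([ (x['at'],x['conf']) for x in r.tip_of('pin','wrist')])
```

```text
3.35 [ 0.40352654 -0.32513563  0.20641759] [ 1.79995944e+02 -1.83698449e-02  1.79915307e+02] 0.052747213817723335
394 [ 0.40791186 -0.32387656  0.09912673] [ 0.40866105 -0.32356102  0.09692088] 281.0786802030457 211.57868020304568
[[280.30398942 207.17244482]]
[([255.3, 111.4], 0.95), ([207.9, 222.4], 0.93), ([359.4, 210.2], 0.91), ([281.3, 190.0], 0.57)]
```

View pics/w1.png

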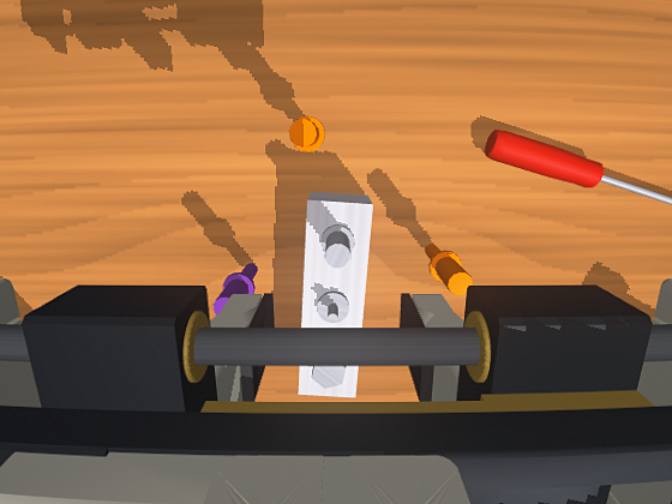

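The wrist view shows the steel knob under the gripper, with its top face at about native (281,212), which puts it at about (0.4075,-0.324). I'll descend and grasp it.

>>> jog_arm --travel '[[-0.0078, 0.002, 0.1], [-0.0078, 0.002, 0.2], [-0.0078, 0.002, 0.26], [-0.0078, 0.002, 0.286], [-0.0078, 0.002, 0.286], [-0.0078, 0.002, 0.286], [-0.0078, 0.002, 0.286], [-0.0078, 0.002, 0.286], [-0.0078, 0.002, 0.286], [-0.0078, 0.002, 0.286]]' --dr '[[0, 0, 0], [0, 0, 0], [0, 0, 0], [0, 0, 0], [0, 0, 0], [0, 0, 0], [0, 0, 0], [0, 0, 0], [0, 0, 0], [0, 0, 0]]' --claw '[0.6, 0.6, 0.6, 0.6, 0.6, 0, 0, 0, 0, 0]' --newtons 40

```text
time_s: 4.7
tcp_pos: [0.4081, -0.3235, 0.064]
eef_rot: [-180.0, 0.0, -180.0]
contact_force: [-0.2, 0.8, 4.9]
gripper_width: 0.0173
gripper_force: 40.0
```

>>> jog_arm --travel '[[0, 0, -0.08], [0, 0, -0.18], [0, 0, -0.28], [-0.06, 0.09, -0.372], [-0.13, 0.19, -0.372], [-0.2, 0.29, -0.372], [-0.27, 0.39, -0.372], [-0.34, 0.49, -0.372], [-0.384, 0.557, -0.372], [-0.384, 0.557, -0.372]]' --dr '[[0, 0, 0], [0, 0, 0], [0, 0, 0], [0, 0, 0], [0, 0, 0], [0, 0, 0], [0, 0, 0], [0, 0, 0], [0, 0, 0], [0, 0, 0]]' --claw '[0, 0, 0, 0, 0, 0, 0, 0, 0, 0]' --newtons 40

```text
time_s: 5.95
tcp_pos: [0.6008, -0.0424, 0.2483]
eef_rot: [-180.0, -0.1, -179.8]
contact_force: [-0.0, -0.3, -0.8]
gripper_width: 0.0174
gripper_force: 40.0
```

Run:
```python
from h import *
s=r.get_state();T=pose(s);c=r.capture('wrist');M=campose(c,T);save('w2.png',c['pixels'],1.4)
np.savez('wrist.npz',T=T,**c)
print(s['time_s'],s['tcp_pos'],s['eef_rot'],s['gripper_width'],s['contact_force'])
for t in ['eye','lug_mark','pivot','pin']: print(t,[(np.round(x['at'],1).tolist(),round(x['conf'],2)) for x in r.tip_of(t,'wrist')])
print(proj(c,M,[[.505,-.0326,.067],[.614,-.0605,.045],[.6105,.1694,.067],T[:3,3]-[0,0,.058]]))
```

```text
5.95 [ 0.60080893 -0.04235518  0.24830106] [-1.79997114e+02 -9.30472606e-02 -1.79825632e+02] 0.017412263398534022 [-0.00654939 -0.33259728 -0.8291384 ]
eye [([291.0, 93.3], 0.56)]
lug_mark [([264.9, 183.0], 0.94)]
pivot [([480.9, 201.1], 0.96)]
pin [([106.9, 28.1], 0.96), ([280.4, 226.7], 0.8)]
[[290.32184642  89.05925657]
 [262.9381762  196.00570927]
 [482.24028981 198.53382423]
 [279.3961962  225.12219606]]
```

View pics/w2.png

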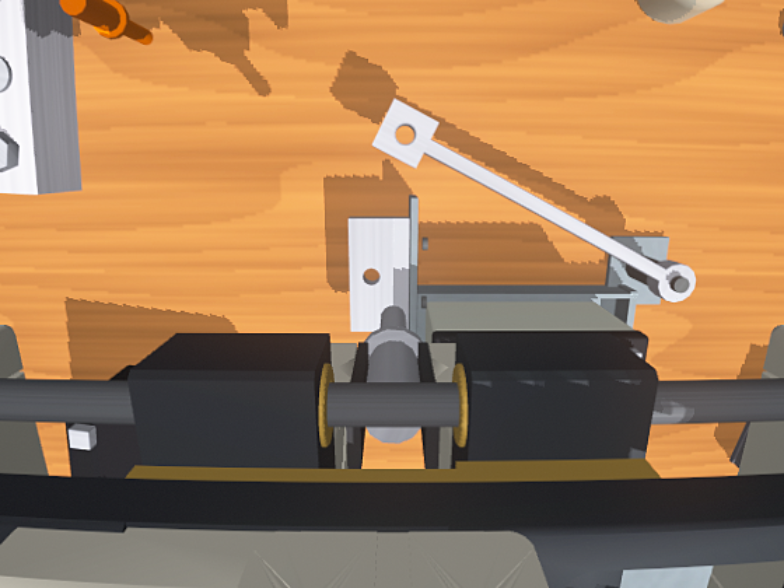

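The wrist view shows the knuckle hole at native (289,95), the lug hole at (265,197), the pivot at (484,202) and the pin tip in hand at (281,223).

Run:
```python
from h import *
d=np.load('wrist.npz',allow_pickle=True);c={k:d[k] for k in d.files};T=c['T'];c={k:(v.item() if v.shape==() else v) for k,v in c.items()}
M=campose(c,T);g=c['pixels'].astype(int).min(2)
def hole(u,v,z,thr):
    w=10;sub=(g[v-w:v+w+1,u-w:u+w+1]<thr).astype(np.uint8)
    n,l,st,ce=cv2.connectedComponentsWithStats(sub); k=l[w,w]
    p=ce[k]+[u-w,v-w]; X=at_z(c,M,p,z)[0]; print(p.round(1),st[k],X.round(4)); return X
for t in (130,170): e=hole(289,95,.067,t); h=hole(265,197,.045,t)
pv=at_z(c,M,(484.5,202.3),.067)[0];print('pivot',pv)
print(g[85:106,289],g[187:208,265])
for a in ([484.5,202.3],[480.9,201.1]):
    q=at_z(c,M,a,.067)[0];print(np.linalg.norm((e-q)[:2]),np.linalg.norm((h-q)[:2]))
```

```text
[289.2  95.4] [  4   4  14  14 152] [ 0.5108 -0.0336  0.067 ]
[264.8 197.1] [  4   5  12  11 104] [ 0.6152 -0.0585  0.045 ]
[289.3  95.3] [  3   3  15  15 171] [ 0.5107 -0.0336  0.067 ]
[264.7 197.3] [  4   5  12  12 115] [ 0.6154 -0.0586  0.045 ]
pivot [0.61453637 0.1725347  0.067     ]
[233 235 224 164 105  87  96  98  96  95  93  93  93  95  96  92  86 100
 175 226 233] [229 229 230 233 195  73  69  76  76  74  75  72  70  94 111 100 145 240
 234 232 230]
0.23076144694226108 0.23115864035310532
0.22646751458610798 0.22699773898468345
```

```bash
python3 -c "
from h import *
print(delta([.5098,-.0342,.135],180))"
```

```text
(array([0.1789, 0.0229, 0.2293]), array([ 0.    , -0.    , -0.0001]))
```

```bash
cat > meas.py <<'E'
from h import *
s=r.get_state();T=pose(s);c=r.capture('wrist');M=campose(c,T);g=c['pixels'].astype(int).min(2)
print(s['time_s'],s['tcp_pos'].round(4),s['eef_rot'].round(2))
def hole(X,z,thr=150):
    u,v=proj(c,M,[*X,z])[0].round().astype(int); w=11;sub=(g[v-w:v+w+1,u-w:u+w+1]<thr).astype(np.uint8)
    n,l,st,ce=cv2.connectedComponentsWithStats(sub); k=l[w,w]
    p=ce[k]+[u-w,v-w]; print(p.round(1),st[k],at_z(c,M,p,z)[0].round(4))
hole((.5108,-.0336),.067);hole((.6153,-.0585),.045)
print([(x['at'],x['conf']) for x in r.tip_of('pin','wrist')],proj(c,M,T[:3,3]-[0,0,.058]))
print(delta([.5098,-.0342,.135],180,T))
E
python3 meas.py
```

```text
6.2 [ 0.5993 -0.0457  0.2496] [ 1.8000e+02 -1.0000e-02  1.7995e+02]
[292.6  97.1] [  5   4  14  15 164] [ 0.511  -0.0333  0.067 ]
[268.4 198.3] [  6   6  12  12 112] [ 0.6156 -0.058   0.045 ]
[([281.1, 225.0], 0.86), ([108.9, 28.2], 0.57), ([40.2, 62.2], 0.42)] [[279.38054349 225.00416289]]
(array([0.1789, 0.0229, 0.2293]), array([ 0.    , -0.    , -0.0001]))
```

>>> jog_arm --travel '[[0.06, 0.01, 0.05], [0.13, 0.02, 0.12], [0.178, 0.023, 0.18], [0.178, 0.023, 0.22], [0.178, 0.023, 0.238], [0.178, 0.023, 0.238], [0.178, 0.023, 0.238], [0.178, 0.023, 0.243], [0.178, 0.023, 0.247], [0.178, 0.023, 0.251]]' --dr '[[0, 0, 0], [0, 0, 0], [0, 0, 0], [0, 0, 0], [0, 0, 0], [0, 0, 0], [0, 0, 0], [0, 0, 0], [0, 0, 0], [0, 0, 0]]' --claw '[0, 0, 0, 0, 0, 0, 0, 0, 0, 0]' --newtons 40

```text
time_s: 7.55
tcp_pos: [0.5109, -0.0334, 0.124]
eef_rot: [180.0, 0.0, -180.0]
contact_force: [-0.8, 0.9, -0.4]
gripper_width: 0.0171
gripper_force: 40.0
```

>>> jog_arm --travel '[[0.001, -0.0014, 0], [0.001, -0.0014, 0.002], [0.001, -0.0014, 0.004], [0.001, -0.0014, 0.006], [0.001, -0.0014, 0.008], [0.001, -0.0014, 0.01], [0.001, -0.0014, 0.012], [0.001, -0.0014, 0.012], [0.001, -0.0014, 0.012], [0.001, -0.0014, 0.012]]' --dr '[[0, 0, 0], [0, 0, 0], [0, 0, 0], [0, 0, 0], [0, 0, 0], [0, 0, 0], [0, 0, 0], [0, 0, 0], [0, 0, 0], [0, 0, 0]]' --claw '[0, 0, 0, 0, 0, 0, 0, 0, 0, 0]' --newtons 40

```text
time_s: 8.8
tcp_pos: [0.5104, -0.0341, 0.1181]
eef_rot: [180.0, 0.0, -180.0]
contact_force: [0.2, 0.1, -0.2]
gripper_width: 0.0172
gripper_force: 40.0
```

>>> jog_arm --travel '[[0, 0, 0.003], [0, 0, 0.006], [0, 0, 0.009], [0, 0, 0.012], [0, 0, 0.015], [0, 0, 0.018], [0, 0, 0.021], [0, 0, 0.024], [0, 0, 0.024], [0, 0, 0.024]]' --dr '[[0, 0, 0], [0, 0, 0], [0, 0, 0], [0, 0, 0], [0, 0, 0], [0, 0, 0], [0, 0, 0], [0, 0, 0], [0, 0, 0], [0, 0, 0]]' --claw '[0, 0, 0, 0, 0, 0, 0, 0, 0, 0]' --newtons 40

```text
time_s: 10.05
tcp_pos: [0.5104, -0.0341, 0.1061]
eef_rot: [-180.0, 0.0, -180.0]
contact_force: [-0.5, -0.0, -0.1]
gripper_width: 0.0173
gripper_force: 40.0
```

>>> jog_arm --travel '[[-0.027, -0.0124, 0], [-0.0494, -0.0212, 0], [-0.076, -0.03, 0], [-0.1032, -0.0372, 0], [-0.1308, -0.0428, 0], [-0.1586, -0.0466, 0], [-0.1826, -0.0484, 0], [-0.199, -0.049, 0], [-0.209, -0.0492, 0], [-0.209, -0.0492, 0]]' --dr '[[0, 0, 0], [0, 0, 0], [0, 0, 0], [0, 0, 0], [0, 0, 0], [0, 0, 0], [0, 0, 0], [0, 0, 0], [0, 0, 0], [0, 0, 0]]' --claw '[0, 0, 0, 0, 0, 0, 0, 0, 0, 0]' --newtons 40

```text
time_s: 11.3
tcp_pos: [0.6152, -0.0586, 0.1061]
eef_rot: [180.0, 0.0, -180.0]
contact_force: [-1.0, -0.5, -0.1]
gripper_width: 0.017
gripper_force: 40.0
```

>>> jog_arm --travel '[[0, 0, 0], [0, 0, 0.001], [0, 0, 0.002], [0, 0, 0.003], [0, 0, 0.004], [0, 0, 0.005], [0, 0, 0.006], [0, 0, 0.006], [0, 0, 0.006], [0, 0, 0.006]]' --dr '[[0, 0, 0], [0, 0, 0], [0, 0, 0], [0, 0, 0], [0, 0, 0], [0, 0, 0], [0, 0, 0], [0, 0, 0], [0, 0, 0], [0, 0, 0]]' --claw '[0, 0, 0, 0, 0, 0, 0, 0, 0, 0]' --newtons 40

```text
time_s: 12.55
tcp_pos: [0.6148, -0.0587, 0.1031]
eef_rot: [180.0, 0.0, -180.0]
contact_force: [-0.0, 0.4, -1.4]
gripper_width: 0.0173
gripper_force: 40.0
```

>>> jog_arm --travel '[[0, 0, 0.001], [0, 0, 0.002], [0, 0, 0.003], [0, 0, 0.004], [0, 0, 0.004], [0, 0, 0.004], [0, 0, 0.004], [0, 0, 0.004], [0, 0, 0.004], [0, 0, 0.004]]' --dr '[[0, 0, 0], [0, 0, 0], [0, 0, 0], [0, 0, 0], [0, 0, 0], [0, 0, 0], [0, 0, 0], [0, 0, 0], [0, 0, 0], [0, 0, 0]]' --claw '[0, 0, 0, 0, 0, 0, 0, 0, 0, 0]' --newtons 40

```text
time_s: 13.8
tcp_pos: [0.6149, -0.0587, 0.1011]
eef_rot: [180.0, 0.0, -180.0]
contact_force: [1.0, 0.5, -0.2]
gripper_width: 0.0173
gripper_force: 40.0
```

Tip is at about 0.042 with no force, so it's in the lug's hole. I'll continue down gently.

>>> jog_arm --travel '[[0, 0, 0.001], [0, 0, 0.002], [0, 0, 0.003], [0, 0, 0.004], [0, 0, 0.005], [0, 0, 0.006], [0, 0, 0.007], [0, 0, 0.008], [0, 0, 0.008], [0, 0, 0.008]]' --dr '[[0, 0, 0], [0, 0, 0], [0, 0, 0], [0, 0, 0], [0, 0, 0], [0, 0, 0], [0, 0, 0], [0, 0, 0], [0, 0, 0], [0, 0, 0]]' --claw '[0, 0, 0, 0, 0, 0, 0, 0, 0, 0]' --newtons 40

```text
time_s: 15.05
tcp_pos: [0.6149, -0.0587, 0.0971]
eef_rot: [-180.0, 0.0, -180.0]
contact_force: [0.1, -0.6, -0.6]
gripper_width: 0.0171
gripper_force: 40.0
```

>>> jog_arm --travel '[[0, 0, 0.004], [0, 0, 0.008], [0, 0, 0.012], [0, 0, 0.016], [0, 0, 0.02], [0, 0, 0.024], [0, 0, 0.028], [0, 0, 0.032], [0, 0, 0.035], [0, 0, 0.035]]' --dr '[[0, 0, 0], [0, 0, 0], [0, 0, 0], [0, 0, 0], [0, 0, 0], [0, 0, 0], [0, 0, 0], [0, 0, 0], [0, 0, 0], [0, 0, 0]]' --claw '[0, 0, 0, 0, 0, 0, 0, 0, 0, 0]' --newtons 40

```text
time_s: 16.3
tcp_pos: [0.6148, -0.0587, 0.0794]
eef_rot: [-180.0, -0.0, -180.0]
contact_force: [0.7, -0.0, -1.0]
gripper_width: 0.0172
gripper_force: 40.0
```

>>> jog_arm --travel '[[0, 0, 0.001], [0, 0, 0.002], [0, 0, 0.003], [0, 0, 0.004], [0, 0, 0.005], [0, 0, 0.005], [0, 0, 0.005], [0, 0, 0.005], [0, 0, 0.005], [0, 0, 0.005]]' --dr '[[0, 0, 0], [0, 0, 0], [0, 0, 0], [0, 0, 0], [0, 0, 0], [0, 0, 0], [0, 0, 0], [0, 0, 0], [0, 0, 0], [0, 0, 0]]' --claw '[0, 0, 0, 0, 0, 0, 0, 0, 0, 0]' --newtons 40

```text
time_s: 17.55
tcp_pos: [0.6149, -0.0587, 0.0771]
eef_rot: [-180.0, 0.0, -180.0]
contact_force: [0.6, 0.1, -0.5]
gripper_width: 0.0174
gripper_force: 40.0
```

Now I'll release and retract straight up. The opening is moderate, because the battery is on the +y side.

>>> jog_arm --travel '[[0, 0, 0], [0, 0, 0], [0, 0, 0], [0, 0, 0], [0, 0, -0.04], [0, 0, -0.1], [0, 0, -0.18], [0, 0, -0.28], [0, 0, -0.36], [0, 0, -0.36]]' --dr '[[0, 0, 0], [0, 0, 0], [0, 0, 0], [0, 0, 0], [0, 0, 0], [0, 0, 0], [0, 0, 0], [0, 0, 0], [0, 0, 0], [0, 0, 0]]' --claw '[0.4, 0.4, 0.4, 0.4, 0.4, 0.4, 0.4, 0.4, 0.4, 0.4]'

```text
time_s: 18.8
tcp_pos: [0.6166, -0.0587, 0.2612]
eef_rot: [180.0, 0.4, -180.0]
contact_force: [-1.2, 0.1, -0.2]
gripper_width: 0.035
gripper_force: 0.0
```

Run:
```python
from h import *
s=r.get_state();T=pose(s);c=r.capture('wrist');M=campose(c,T)
print(s['time_s'],s['tcp_pos'],s['gripper_width'],s['contact_force'])
P=cloud(c,M);m=(np.hypot(P[...,0]-.6155,P[...,1]+.0582)<.02)&(c['range_z']>0)&(P[...,2]<.14)
print(np.percentile(P[m][:,2],[50,90,95,99]))
k=m&(P[...,2]>.106);print(P[k].mean(0) if k.any() else None)
sc=r.capture('scene')
a=cv2.resize(sc['pixels'][165:275,235:375],(560,440));b=cv2.resize(c['pixels'][80:300,180:],None,fx=.6316,fy=.6316) if 0 else None
save('fin.png',a)
```

```text
18.8 [ 0.61657437 -0.05867702  0.26120604] 0.03497776199813059 [-1.20508653  0.11655716 -0.18974119]
[0.06969991 0.11160228 0.11199273 0.1126204 ]
[ 0.61495018 -0.05784439  0.11122959]
```

View pics/fin.png

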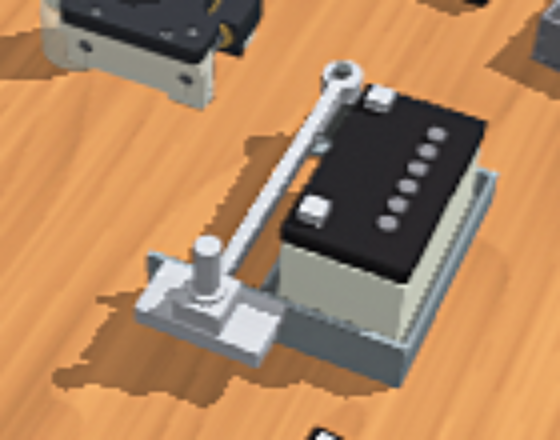

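The picture shows the pin upright in the knuckle over the lug at (207,270), with its collar down on the bar and the bar shut. The knob top is at 0.112 m, which is fully home (17 + 95 mm). I'm handing in the job.

```bash
python3 -c "
from plant import r
print(r.close_job())"
```

```text
the job is handed in; nothing more can be done
None
```

The bar is shut and the hinge pin is through both the knuckle and the lug, fully home with its collar on the bar; the job was handed in at about 19 s, and no verdict was returned.

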